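Lock the rolling pin away in its cradle

ROBOT

A 6-joint arm with a two-finger parallel gripper is mounted at the origin on a cart in front of the work surface, level with it; the furniture and walls round the work are solid. World frame = base frame: x ahead of the robot, y to its left, z up, the work surface at z = 0. Lengths are in m, angles in degrees, forces in N, time in s.
With the tool pointing down it reaches from about 0.325 to 0.875 m from the base axis. Payload 4.4 kg.
Tool frame: the origin (TCP) lies at the very end of the fingers, on their centre line; the grasp point (between the pads) lies 19 mm behind it; z points along the fingers, y is the line along which they close (so a half turn about z gives the same grasp; the last joint's range is limited). The gripper opens to 85 mm and grips with 20 to 120 N. Pads are 22 mm wide; open, the fingers measure 114 mm over their backs; the gripper's body (76 mm by 85 mm) begins 54 mm behind the grasp point. The pads swing forward as they close: fully open they stand 13 mm farther back than shut.
Start: joints at [60.304, 11.837, 88.321, -0, 79.842, -8.623], TCP at [0.207, 0.537, 0.195] pointing down, gripper open.
Joint ranges: [-156.59, 156.59], [-49.26, 127.26], [12.9, 141.05], [-63.56, 243.56], [4.71, 150.69], [-161.64, 161.64]. Speed limits (degrees/s): [159.86, 159.86, 180, 180, 180, 180].

INTERFACE

Orientations are given as a 3x3 rotation matrix whose columns are the frame's x, y, z axes.
In Python, from bench import ctrl gives the robot as it stands.
- The arm moves only by the tool step_arm, never from a script. Its argument "series" is a list that holds one entry, the list of rows, each a list of 7 numbers: the opening, from 0 (shut) to 1 (fully open), then the shift along the tool's x, y, z in cm, then the turn, a rotation vector about the tool's x, y, z in rad. In form: [[[gripper, x, y, z, ax, ay, az], ...]]. A call has 1 to 20 rows; each row is the pose to reach, as a shift and turn from the pose commanded when the call began, along the tool's axes at that moment; what a row does not reach only later rows make up. A row lasts 1/8 s, in which the tool goes at most 62.5 mm and 10.7 degrees, less where a joint would pass 70% of its speed; a pose out of reach is approached as far as the arm can. A call with a gripper value outside its range is refused whole. The fingers move at their own pace and stop on an object; the grip force is fixed at half the most. Time passes only in rows, so rows that repeat a pose let the fingers close. It gives the time, the measured TCP pose, the force, the opening and the grip force at its end, in the units of the state.
- ctrl.get_state(): the state, without advancing time (a new reading comes with each control period).
- ctrl.read_camera(name): name is "side" or "top" or "wrist"; returns a dict with "image" (400x640x3 uint8, blue, green, red), "fx", "fy", "cx", "cy" (pixels), "dist_coeffs" ([k1, k2, p1, p2, k3] as OpenCV has them; the pictures are not rectified), "view" (4x4, takes a point from world to camera coordinates). Camera axes: x right, y down, z forward; pixel columns grow to the right and rows downward; lengths in m; the calibration is good to about 2 mm. A picture is of the moment at which its call begins. There is no depth.
- ctrl.sign_off(): hands the job in; it is judged then, once.
Trained networks look in a picture, given as the dict that the camera call returned (one of the last four; its "shot" number tells which), for a name from the list of things; names that differ only in an ending like _2 or _b are one class to them, and where a whole thing is asked for, a point or a joint stands for the part that bears it (a point fixed in the world has none). Each returns a list of dicts, best first, with "confidence" (0 to 1); they miss things now and then, are a little off and sometimes report something else, mostly with a low value. They report only what shows in the picture. A call takes as long as a camera call.
- ctrl.regions_of(picture, label): "region" (400x640 bool, what is visible of it) and "point" ([column, row] in pixels, amid what is visible of it).
The state is a dict: "time": time; "joint_positions": joint angles; "qd": joint speeds; "tau": joint torques, N m; "tool_pos": TCP position; "eef_rot": TCP orientation; "wrist_force": force on the tool from outside, world axes, zero at the start; "ft_torque": the same for the moment, N m; "grip_width": finger opening in m; "grasp_force": force on a finger pad.
Only numpy, scipy, OpenCV 4.12 (cv2) and the standard library are available. Lean on these libraries where they do the work, as an engineer would, in place of code of your own. Each camera call takes 0.05 s, during which the arm holds its last target. There are 200 camera calls.

TASK

Put the short wooden rolling pin away in its V-cradle: lay it down in both V-shaped saddles, sticking out equally at the two ends, and let go of it. Then swing the steel strap over and right down onto it, and lock the strap by swinging the keeper bar by its black knob across the strap's nose, fully home until it drops into its detent. Leave everything else on the worktop where it stands.

Things in the scene. Friction and masses are not known exactly. Their poses are not given: they have to be found in the camera images.
- rolling_pin: Plain round rolling pin of brown wood, 34 mm diameter, 200 mm long, 0.1 to 0.2 kg, lying on the worktop. Origin at its middle, on its axis (17 mm above the worktop at the start); x runs along its length; y and z turn with it as it rolls. Both ends are alike. The carton stands about 140 mm from its middle, off one end.
- cradle: Pale wooden cradle fixed to the worktop, 215 mm long (x), 100 mm wide. Origin on the worktop midway between its two V saddles (at x = -65 and +65 mm, 20 mm thick); x along the V, z up; the end with strap and keeper (x < 0) is nearest the robot. Between the saddles is only a 40 mm wide, 12 mm high spine, so fingers can go down beside the pin there.
- seat (a point): The point where the middle of the rolling pin must lie: midway between the saddles, 45 mm above the worktop (the pin's axis when it rests in both Vs). Axes as the cradle's.
- strap (a joint): Angle of the flat steel strap (18 mm wide, 6 thick, 88 long), hinged at strap_hinge about a level axis along the cradle's x. 0 = closed: level over the pin, pointing to the cradle's -y, top at z = 69 mm, 0.6 mm clear of a seated pin; 1.57 = upright; 2.5 = stop, thrown back to +y. Starts from 0.5 to 2.2: it may be in the pin's way. A stiff hinge (0.05 N m) holds it where it is left.
- strap_hinge (a point): Middle of the strap's hinge axis, at (-65, +40, 65.6) mm in the cradle's frame.
- strap_tip (a point): Middle of the strap's free end (its nose), 88 mm from the hinge axis.
- keeper (a joint): Angle of the keeper, a 17x70 mm steel bar swinging level about keeper_pivot, underside z = 72 mm, top 80. 0 = shut: along the cradle's +x over the closed strap's nose, the detent ball in its slot; grows as it swings out to -y (1.57: along -y; 2.2: stop). Starts swung out (1.15 to 2.1), stays where left. Below about 1.0 it blocks the strap. Its last 0.3 rad pass the ball (3 N at the knob).
- keeper_knob (a point): Middle of the keeper's round, upright black knob, 14 mm diameter, 24 mm tall (z = 80 to 104 mm, this point at 92 mm), 58 mm from the pivot axis. It turns with the bar, so it may creep along pinching pads; follow it to the stop.
- keeper_pivot (a point): On the keeper's pivot axis, at (-96, -44, 92) mm in the cradle's frame.
- garlic: Bystander: garlic bulb, 60x57x58 mm, beyond the far end of the cradle. Origin under its middle, as for all bystanders.
- stock_box: Bystander: little dark carton, 34x52x32 mm, beyond the far end of the rolling pin's start.
- match_box: Bystander: small flat pale packet, 36x60x17 mm, at the front edge of the worktop.
- teaspoon: Bystander: steel teaspoon, 137x28x13 mm, at the front edge.
- tea_tin: Bystander: round green and white tin, 75 mm diameter, 58 mm high, in the row at the back.
- jam_jar: Bystander: jam jar with a grey lid, 65 mm diameter, 94 mm high, in the row at the back.
- mug_a: Bystander: cream mug with a handle, 89x121x95 mm, in the row at the back.
- strap_saddle (a point): Middle of the V's mouth of the saddle under the strap, at (-65, 0, 47) mm in the cradle's frame. Both saddles are 100 mm wide, 47 mm high, with a 90 degree V, 52 mm wide at its mouth. Steel hinge cheeks beside this one, at y = +40 mm, reach z = 75 mm.
- detent_post (a point): Top of the sprung steel ball of the detent post (15 mm thick), at (-40, -44, 74) mm in the cradle's frame. The keeper's pivot post, 16 mm thick, stands 56 mm from it at x = -96 mm; the strap's nose comes down between the two.

How it is judged (in metres and radians):
On the way, in this order (a step that is already met when the one before it is completed fails the run):
1. the rolling pin lies in both Vs, centred lengthways, and is released (x of rolling_pin in the frame of seat between -0.012 and 0.012 m and y of rolling_pin in the frame of seat between -0.003 and 0.003 m and z of rolling_pin in the frame of seat between -0.003 and 0.003 m and angle between the x axis of rolling_pin and the x axis of cradle, either way round below 0.05 rad and contact force between the fingers and rolling_pin below 0.05 N), for 0.2 s.
2. the strap is closed down onto the seated pin (x of rolling_pin in the frame of seat between -0.012 and 0.012 m and y of rolling_pin in the frame of seat between -0.003 and 0.003 m and z of rolling_pin in the frame of seat between -0.003 and 0.003 m and angle between the x axis of rolling_pin and the x axis of cradle, either way round below 0.05 rad and value of joint strap below 0.06 rad), for 0.2 s.
3. the keeper is shut over the strap's nose, in its detent (all of step 2 and value of joint keeper below 0.05 rad), for 0.2 s.
At the end, for the whole second after the job is handed in: The rolling pin rests in both Vs (its middle within 3 mm of the seat sideways and in height and within 12 mm lengthways, its axis within 0.05 rad of the cradle's), the strap is closed on it (angle under 0.06 rad), the keeper is shut in its detent (angle under 0.05 rad), and all is at rest (all of step 3 and linear speed of rolling_pin below 0.01 m/s and velocity of joint each of keeper, strap below 0.05 rad/s); the robot touches nothing.
It fails at once if the garlic bulb or the little carton is shifted by more than 20 mm (distance of any of garlic, stock_box from where it was at the start of the episode above 0.02 m).
It fails at once if the packet or the teaspoon at the front edge is shifted by more than 20 mm (distance of any of match_box, teaspoon from where it was at the start of the episode above 0.02 m).
It fails at once if the tin, the jam jar or the mug is shifted by more than 20 mm (distance of any of tea_tin, jam_jar, mug_a from where it was at the start of the episode above 0.02 m).
It also fails if it takes over 72 s, if anything falls off the work surface, if the arm or the gripper's body presses on something with over 40 N, if the wrist force passes 120 N, or if a joint passes its speed limit or range.

## Working session

There is one attempt and no reset: what is moved stays moved. The work goes in short steps, Python scripts to look and compute and a tool call to move; the robot and the scene stay as the last step left them, time stands still between calls to the robot, and variables do not carry over. Pictures are saved under pics/ and viewed, at most 10 in all, crops included, and the job is handed in when it is done.

Besides the shell and the picture viewer there is one more tool, called after "Request:" by a JSON object that holds its "op" and its "data", one argument or row to a line. step_arm: Moves the arm, as the interface text tells. Its arguments: {"type":"object","properties":{"series":{"type":"array"}},"required":["series"]}

```bash
mkdir -p pics; ls
cat > h.py <<'E'
import numpy as np, cv2
from bench import ctrl
def K(p): return np.array([[p['fx'],0,p['cx']],[0,p['fy'],p['cy']],[0,0,1.]]),np.array(p['dist_coeffs'],float)
def proj(p,X):
    k,d=K(p);V=np.array(p['view']);r,_=cv2.Rodrigues(V[:3,:3])
    return cv2.projectPoints(np.asarray(X,float).reshape(-1,1,3),r,V[:3,3],k,d)[0].reshape(-1,2)
def ray(p,uv):
    k,d=K(p);V=np.array(p['view']);n=cv2.undistortPoints(np.array(uv,float).reshape(-1,1,2),k,d).reshape(-1,2)
    D=np.c_[n,np.ones(len(n))]@V[:3,:3];return -V[:3,:3].T@V[:3,3],D
def onz(p,uv,z):
    o,D=ray(p,uv);return o+D*((z-o[2])/D[:,2])[:,None]
E
python3 - <<'E'
from h import *
s=ctrl.get_state();print(s['time'],s['tool_pos'],s['eef_rot'],s['wrist_force'])
for n in ['top','side']:
    p=ctrl.read_camera(n);cv2.imwrite(f'pics/{n}0.png',p['image'])
    V=np.array(p['view']);print(n,-V[:3,:3].T@V[:3,3])
    for l in ['rolling_pin','cradle','strap','keeper','keeper_knob','strap_tip','garlic','stock_box','detent_post','strap_hinge']:
        try:
            r=ctrl.regions_of(p,l)
            for q in r[:2]:
                m=q['region'].astype(np.uint8);rect=cv2.minAreaRect(cv2.findNonZero(m)) if m.any() else None
                print(n,l,round(q['confidence'],2),np.round(q['point'],1),m.sum(),rect)
        except Exception as e: print(l,e)
E
```

```text
pics
0.0 [0.20635297 0.53579543 0.19382884] [[-9.33104102e-01  3.59604594e-01 -1.12730426e-03]
 [ 3.59606207e-01  9.33102019e-01 -1.99936897e-03]
 [ 3.32907611e-04 -2.27100500e-03 -9.99997366e-01]] [0.65051125 0.21529401 0.64784087]
top [ 0.40279184 -0.07102403  1.23322125]
top rolling_pin 0.78 [379.6 214. ] 978 ((379.3977966308594, 214.57489013671875), (13.088375091552734, 77.42469787597656), 3.0664854049682617)
top cradle 0.67 [294.2 224.2] 2089 ((293.5691833496094, 221.44845581054688), (93.13746643066406, 53.400634765625), 83.58121490478516)
top cradle 0.54 [276.3 229.8] 59 ((274.5, 227.5), (7.0, 9.0), 90.0)
top strap 0.44 [275.5 228.4] 74 ((273.5, 228.0), (8.0, 9.0), 90.0)
top keeper 0.58 [362.3 116.3] 664 ((363.0, 114.5), (33.0, 24.0), 90.0)
top keeper 0.53 [310.7 249.4] 217 ((312.172119140625, 254.39341735839844), (32.00922393798828, 7.042028427124023), 39.80556869506836)
top keeper_knob 0.46 [315.2 252.1] 212 ((312.3185119628906, 254.20938110351562), (31.99083709716797, 7.15385627746582), 40.91438674926758)
top strap_tip 0.65 [276.2 230.7] 72 ((273.5, 228.0), (8.0, 9.0), 90.0)
[... 1704 characters left out ...]
(24.149532318115234, 21.466251373291016), 26.56505012512207)
side garlic 0.34 [244.5 215.2] 1022 ((243.5243682861328, 216.21949768066406), (36.11111068725586, 31.47298812866211), 83.6598129272461)
side stock_box 0.48 [313.5 196. ] 226 ((312.5, 195.0), (18.0, 13.0), 90.0)
side detent_post 0.84 [345.4 251.6] 3222 ((341.9012145996094, 246.7796630859375), (115.55913543701172, 70.29694366455078), 3.5035314559936523)
side detent_post 0.71 [423.6 225.9] 137 ((421.4082336425781, 221.5929412841797), (10.526045799255371, 25.223705291748047), 22.833654403686523)
side strap_hinge 0.81 [344.6 234.6] 403 ((346.60223388671875, 234.61708068847656), (9.870689392089844, 45.31791687011719), 11.003539085388184)
```

Run:
```python
import cv2,numpy as np
a=cv2.imread('pics/top0.png')[90:290,230:430];b=cv2.imread('pics/side0.png')[160:310,250:450]
a=cv2.resize(a,None,fx=3,fy=3,interpolation=2);b=cv2.resize(b,None,fx=4,fy=4,interpolation=2)
cv2.imwrite('pics/a0.png',a);cv2.imwrite('pics/b0.png',b)
```

```text
(no output)
```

View pics/a0.png

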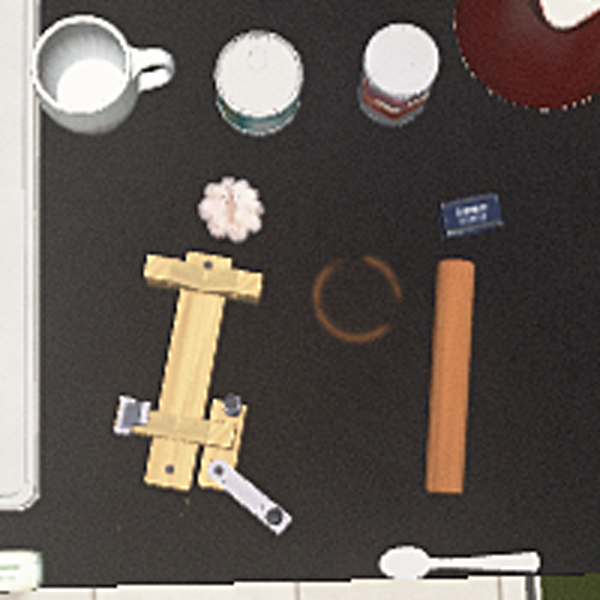

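View pics/b0.png

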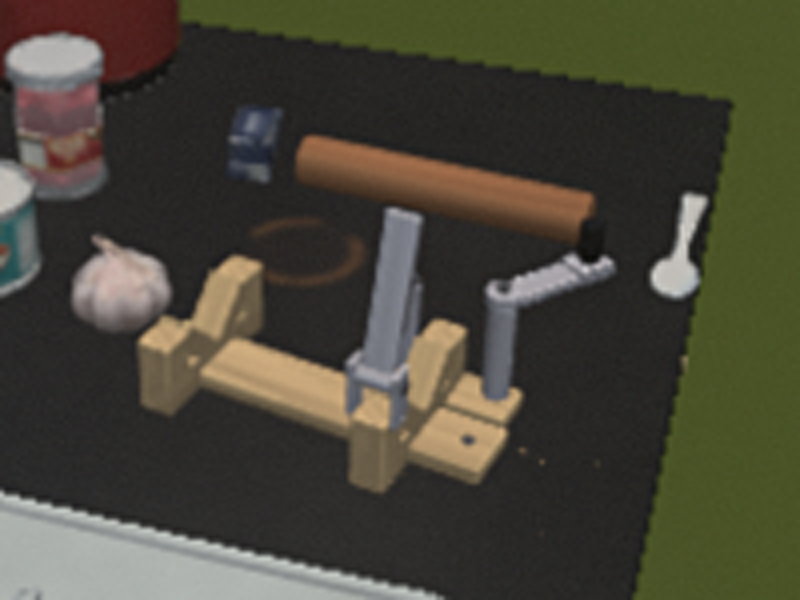

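```bash
cat > fit.py <<'E'
from h import *
from scipy.optimize import least_squares
pt=ctrl.read_camera('top');ps=ctrl.read_camera('side')
T=[((75,50,47),(147,255)),((55,50,47),(143,280)),((75,-50,47),(265,272)),((55,-50,47),(260,300)),((-96,-44,80),(218,469)),((-40,-44,74),(233,401))]
S=[((75,50,47),(140,337)),((55,50,47),(163,352)),((75,-50,47),(235,256)),((55,-50,47),(263,265)),((-96,-44,80),(500,288))]
mt=np.array([a for a,_ in T])/1e3;ut=(np.array([b for _,b in T])+.5)/3-.5+[230,90]
ms=np.array([a for a,_ in S])/1e3;us=(np.array([b for _,b in S])+.5)/4-.5+[250,160]
def tf(q,m):
    c,s=np.cos(q[2]),np.sin(q[2]);return np.asarray(m)@np.array([[c,-s,0],[s,c,0],[0,0,1]]).T+[q[0],q[1],0]
f=lambda q:np.r_[(proj(pt,tf(q,mt))-ut).ravel(),(proj(ps,tf(q,ms))-us).ravel()]
q=least_squares(f,[.4,.05,-.15],loss='soft_l1').x
print('cradle',q,np.degrees(q[2]));r=f(q).reshape(-1,2);print(r.round(1))
r=ctrl.regions_of(pt,'rolling_pin')[0];m=r['region'].astype(np.uint8)
(c,(w,h),a)=cv2.minAreaRect(cv2.findNonZero(m));b=cv2.boxPoints((c,(w,h),a))
P=onz(pt,[c],.017)[0];B=onz(pt,b,.017);print('pin c',P);print(B.round(4))
i=np.argsort(B[:,0]);d=B[i[2:]].mean(0)-B[i[:2]].mean(0);print('yaw',np.degrees(np.arctan2(d[1],d[0])),np.linalg.norm(d[:2]),(B[i[2:]].mean(0)+B[i[:2]].mean(0))/2)
r=ctrl.regions_of(ps,'rolling_pin')[0];m=r['region'].astype(np.uint8);(c,_,_)=cv2.minAreaRect(cv2.findNonZero(m));print('pin side',onz(ps,[c],.017))
# knob, strap
kn=onz(pt,[(np.array((275,514))+.5)/3-.5+[230,90]],.104)[0];pv=tf(q,[[-.096,-.044,.08]])[0];d=kn-pv
print('knob',kn,np.linalg.norm(d[:2]),'keeper ang',q[2]-np.arctan2(d[1],d[0]))
tip=(np.array((402,213))+.5)/4-.5+[250,160]
for A in np.arange(1.2,2.2,.1):
    print(round(A,2),proj(ps,tf(q,[[-.065,.04-.088*np.cos(A),.0656+.088*np.sin(A)]]))[0]-tip,end=';')
for n in ['stock_box','garlic']:
    print(n,onz(pt,[ctrl.regions_of(pt,n)[0]['point']],.03))
np.save('q.npy',q)
E
python3 fit.py
```

```text
cradle [ 0.55087925 -0.01545233 -0.19632962] -11.24885874149929
[[ 0.  -0.4]
 [-0.1 -1.1]
 [-0.5  0.6]
 [-0.2 -1.1]
 [ 0.6  0.6]
 [-0.3  0.8]
 [-0.9  0.5]
 [ 1.1 -0.6]
 [-0.5 -1. ]
 [-0.1 -0.9]
 [ 0.8  0.8]]
pin c [ 0.52717831 -0.23704083  0.017     ]
[[ 0.4282 -0.2121  0.017 ]
 [ 0.6303 -0.226   0.017 ]
 [ 0.6284 -0.2626  0.017 ]
 [ 0.4263 -0.2479  0.017 ]]
yaw -4.0360399864911765 0.2026219953416197 [ 0.52830646 -0.23714793  0.017     ]
pin side [[ 0.52507698 -0.24044167  0.017     ]]
knob [ 0.41233526 -0.08320012  0.104     ] 0.056201572117606034 keeper ang 2.0651757425156205
1.2 [ 2.48385341 -0.56324029];1.3 [0.65494873 0.14574813];1.4 [-1.28036042  1.30134704];1.5 [-3.30340935  2.90355809];1.6 [-5.39330487  4.94638369];1.7 [-7.52709468  7.41734119];1.8 [-9.68002547 10.2971072 ];1.9 [-11.82589249  13.55933135];2.0 [-13.93747845  17.1706544 ];2.1 [-15.9870727   21.09095804];2.2 [-17.94705552  25.27386208];stock_box [[ 0.66322925 -0.26202646  0.03      ]]
garlic [[ 0.66887843 -0.05233436  0.03      ]]
```

```bash
cat >> h.py <<'E'
from scipy.spatial.transform import Rotation as R
q=np.load('q.npy')
def W(m):
    c,s=np.cos(q[2]),np.sin(q[2]);return np.array([[c,-s,0],[s,c,0],[0,0,1]])@np.asarray(m)/1e3+[q[0],q[1],0]
def L(w):
    c,s=np.cos(q[2]),np.sin(q[2]);return np.array([[c,s,0],[-s,c,0],[0,0,1]])@(np.asarray(w)-[q[0],q[1],0])*1e3
def down(yaw): # tool y axis yaw deg, tool z down
    y=np.radians(yaw);Y=np.array([np.cos(y),np.sin(y),0]);Z=np.array([0,0,-1.]);return np.c_[np.cross(Y,Z),Y,Z]
YC=90+np.degrees(q[2])
def go(targets):
    s=ctrl.get_state();M=np.array(s['eef_rot']);p=np.array(s['tool_pos'])
    print('t',s['time'],'local',L(p).round(1),'w',s['grip_width'],s['wrist_force'].round(1) if hasattr(s['wrist_force'],'round') else s['wrist_force'])
    for w,Rt in targets: print((M.T@(w-p)*100).round(2),R.from_matrix(M.T@Rt).as_rotvec().round(3))
E
python3 - <<'E'
from h import *
D=down(YC)
go([(W(v),D) for v in [(-65,-35,200),(-65,-35,115),(-65,10,107),(-65,60,107),(-65,60,180)]])
E
```

```text
t 1.4 local [-445.2  474.3  195. ] w 0.0852749843185039 [ 0.1 -0.   0.7]
[-46.15 -43.69  -0.5 ] [ 0.     0.    -0.172]
[-46.15 -43.69   8.  ] [ 0.     0.    -0.172]
[-45.38 -39.26   8.8 ] [ 0.     0.    -0.172]
[-44.53 -34.33   8.8 ] [ 0.     0.    -0.172]
[-44.53 -34.33   1.5 ] [ 0.     0.    -0.172]
```

Request:
{"op": "step_arm", "data": {
  "series": [
    [[0,-46.15,-43.7,-0.5,0,0,-0.172],[0,-46.15,-43.7,-0.5,0,0,-0.172],[0,-46.15,-43.7,-0.5,0,0,-0.172],[0,-46.15,-43.7,-0.5,0,0,-0.172],[0,-46.15,-43.7,-0.5,0,0,-0.172],[0,-46.15,-43.7,-0.5,0,0,-0.172],[0,-46.15,-43.7,-0.5,0,0,-0.172],[0,-46.15,-43.7,-0.5,0,0,-0.172],[0,-46.15,-43.7,-0.5,0,0,-0.172],[0,-46.15,-43.7,-0.5,0,0,-0.172],[0,-46.15,-43.7,-0.5,0,0,-0.172],[0,-46.15,-43.7,-0.5,0,0,-0.172],[0,-46.15,-43.7,-0.5,0,0,-0.172],[0,-46.15,-43.7,-0.5,0,0,-0.172]]
  ]
}}

```text
time: 3.15
tool_pos: [0.4798, -0.0357, 0.2]
eef_rot: [[-0.981, 0.192, -0.0], [0.192, 0.981, 0.0], [0.0, 0.0, -1.0]]
wrist_force: [-0.2, -0.6, -0.3]
grip_width: 0.0003
grasp_force: 0.0
```

Run:
```python
from h import *
p=ctrl.read_camera('wrist');im=p['image'].copy()
for m in [(75,50,47),(55,50,47),(75,-50,47),(55,-50,47),(-96,-44,80),(-40,-44,74),(-55,-26,47),(-65,40,65.6)]:
    u=proj(p,W(m))[0];cv2.drawMarker(im,tuple(int(v) for v in u.round()),(0,0,255),0,10,1)
cv2.imwrite('pics/w1.png',im)
D=down(YC);go([(W(v),D) for v in [(-65,-35,115),(-65,10,107),(-65,60,107),(-65,60,180)]])
```

```text
t 3.2 local [-65.7 -33.9 200. ] w -0.00012691561194863926 [-0.9 -0.1  0. ]
[-0.07 -0.12  8.5 ] [ 0.    -0.     0.003]
[-0.08  4.38  9.3 ] [ 0.    -0.     0.003]
[-0.09  9.38  9.31] [ 0.    -0.     0.003]
[-0.09  9.38  2.01] [ 0.    -0.     0.003]
```

View pics/w1.png

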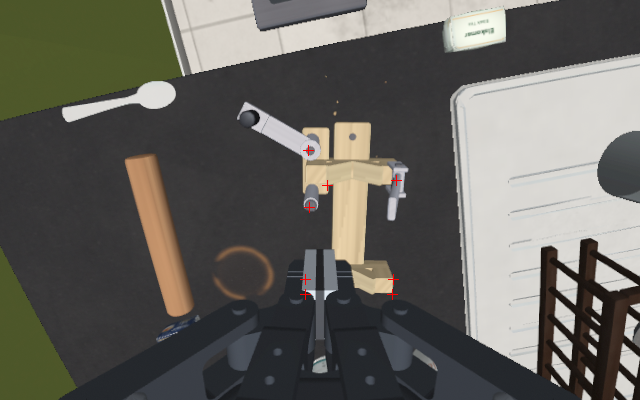

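Request:
{"op": "step_arm", "data": {
  "series": [
    [[0,-0.1,-0.1,4.3,0,0,0],[0,-0.1,-0.1,8.5,0,0,0],[0,-0.1,1.5,9.3,0,0,0],[0,-0.1,3,9.3,0,0,0],[0,-0.1,4.4,9.3,0,0,0],[0,-0.1,5.4,9.3,0,0,0],[0,-0.1,6.4,9.3,0,0,0],[0,-0.1,7.4,9.3,0,0,0],[0,-0.1,8.4,9.3,0,0,0],[0,-0.1,9.4,9.3,0,0,0],[0,-0.1,9.4,9.3,0,0,0]]
  ]
}}

```text
time: 4.58
tool_pos: [0.4995, 0.0557, 0.1069]
eef_rot: [[-0.981, 0.193, -0.0], [0.193, 0.981, 0.0], [0.0, 0.0, -1.0]]
wrist_force: [0.3, -0.7, 0.4]
grip_width: -0.0002
grasp_force: 0.0
```

Run:
```python
from h import *
p=ctrl.read_camera('side');cv2.imwrite('pics/s2.png',cv2.resize(p['image'][140:310,250:450],None,fx=3,fy=3))
pw=np.array([.5282,-.2380,0]);yw=-4.04
D=down(yw+90)
s=ctrl.get_state();print(s['wrist_force'])
go([(W((-65,40,190)),down(YC)),(pw+[0,0,.16],D),(pw+[0,0,.004],D),(W((0,0,.16)),D)])
```

```text
[ 0.43151892  0.05069972 -0.1830678 ]
t 4.625 local [-64.4  59.3 106.7] w 0.0002267574301622727 [ 0.4  0.1 -0.2]
[ 0.06 -1.93 -8.33] [-0.    -0.001  0.001]
[ -8.52 -28.22  -5.33] [-0.    -0.001 -0.124]
[ -8.53 -28.21  10.27] [-0.    -0.001 -0.124]
[-6.44 -5.94 10.65] [-0.    -0.001 -0.124]
```

View pics/s2.png

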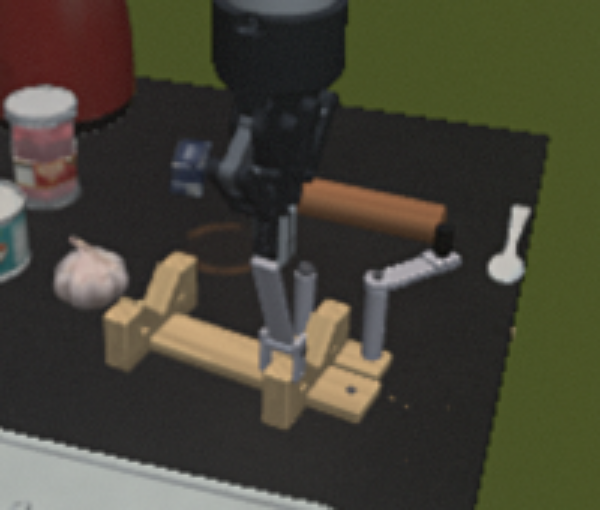

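Request:
{"op": "step_arm", "data": {
  "series": [
    [[0,0,-2,-5,0,0,0],[0,0,-4,-8,0,0,0],[1,-8.5,-28.2,-5.3,0,0,-0.124],[1,-8.5,-28.2,-5.3,0,0,-0.124],[1,-8.5,-28.2,-5.3,0,0,-0.124],[1,-8.5,-28.2,-5.3,0,0,-0.124],[1,-8.5,-28.2,-5.3,0,0,-0.124],[1,-8.5,-28.2,-5.3,0,0,-0.124],[1,-8.5,-28.2,-5.3,0,0,-0.124],[1,-8.5,-28.2,-5.3,0,0,-0.124]]
  ]
}}

```text
time: 5.88
tool_pos: [0.5282, -0.2368, 0.1603]
eef_rot: [[-0.998, 0.07, 0.0], [0.07, 0.998, 0.0], [-0.0, 0.0, -1.0]]
wrist_force: [-0.3, -0.6, 0.2]
grip_width: 0.0855
grasp_force: 0.0
```

Run:
```python
from h import *
p=ctrl.read_camera('wrist');r=ctrl.regions_of(p,'rolling_pin')
for q_ in r[:2]: print(q_['confidence'],q_['point'],q_['region'].sum())
pw=np.array([.5282,-.2380,0]);D=down(90-4.04)
im=p['image'].copy();d=np.array([np.cos(-.0705),np.sin(-.0705),0])
for t in [-.1,0,.1]:
    for s in [-.017,.017]:
        u=proj(p,pw+[0,0,.017]+t*d+s*np.array([-d[1],d[0],0]))[0];cv2.drawMarker(im,tuple(int(v) for v in u.round()),(255,255,0),0,10,1)
cv2.imwrite('pics/w3.png',im)
go([(pw+[0,0,.16],D),(pw+[0,0,.002],D)])
```

```text
t 5.975 local [  21.1 -221.9  160.4] w 0.08523113309217739 [ 0.   0.9 -1.5]
[ 0.   -0.09  0.04] [-0.  0.  0.]
[ 1.000e-02 -8.000e-02  1.584e+01] [-0.  0.  0.]
```

View pics/w3.png

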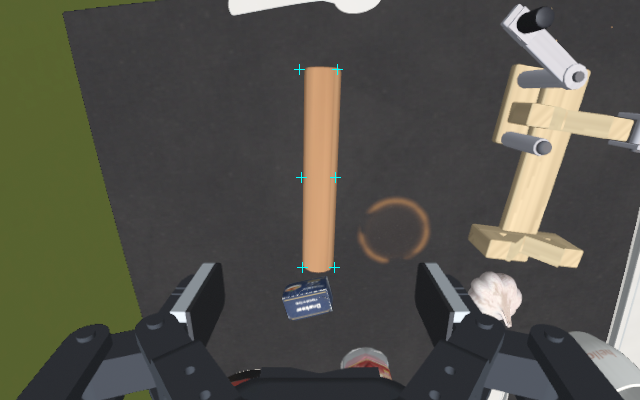

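Request:
{"op": "step_arm", "data": {
  "series": [
    [[1,-0.1,0.05,5,0,0,0.016],[1,-0.1,0.05,10,0,0,0.016],[1,-0.1,0.05,13.5,0,0,0.016],[1,-0.1,0.05,15.8,0,0,0.016],[1,-0.1,0.05,15.8,0,0,0.016],[0,-0.1,0.05,15.8,0,0,0.016],[0,-0.1,0.05,15.8,0,0,0.016],[0,-0.1,0.05,15.8,0,0,0.016],[0,-0.1,0.05,15.8,0,0,0.016],[0,-0.1,0.05,15.8,0,0,0.016],[0,-0.1,0.05,15.8,0,0,0.016],[0,-0.1,0.05,12,0,0,0.016],[0,-0.1,0.05,6,0,0,0.016],[0,-0.1,0.05,2,0,0,0.016],[0,-0.1,0.05,0,0,0,0.016]]
  ]
}}

```text
time: 7.85
tool_pos: [0.5306, -0.2388, 0.1635]
eef_rot: [[-0.996, 0.088, 0.004], [0.088, 0.996, -0.003], [-0.005, -0.002, -1.0]]
wrist_force: [0.1, 0.3, -1.4]
grip_width: -0.0001
grasp_force: 0.0
```

Run:
```python
from h import *
p=ctrl.read_camera('wrist');cv2.imwrite('pics/w4.png',p['image'])
r=ctrl.regions_of(p,'rolling_pin')
for q_ in r[:2]:
    m=q_['region'].astype(np.uint8);print(q_['confidence'],q_['point'],m.sum(),cv2.boundingRect(m),cv2.minAreaRect(cv2.findNonZero(m)))
s=ctrl.get_state();print(s['grasp_force'])
# same tool-frame geometry: pin x axis in cam
go([(W((0,0,150)),down(YC)),(W((0,0,60)),down(YC)),(W((0,0,30)),down(YC))])
M=np.array(s['eef_rot']);P=np.array(s['tool_pos'])
for t in [-.1,.1]: print(t,proj(p,P+M@np.array([-t,0,-.015])))
```

```text
0.68 [322.8, 153.0] 6456 (304, 63, 38, 197) ((322.5, 161.0), (196.0, 37.0), 90.0)
0.22 [495.3, 288.2] 2033 (471, 265, 54, 53) ((497.45001220703125, 288.6499938964844), (51.861351013183594, 49.64775848388672), 18.434947967529297)
0.0
t 7.95 local [  24.3 -223.3  163.5] w 9.33298151227283e-06 [-0.5 -1.  -0.1]
[ 0.   22.46  1.28] [-0.003  0.006  0.109]
[ 0.06 22.49 10.28] [-0.003  0.006  0.109]
[ 0.07 22.5  13.28] [-0.003  0.006  0.109]
-0.1 [[318.36237066  46.26273732]]
0.1 [[318.65762287 388.84149435]]
```

View pics/w4.png

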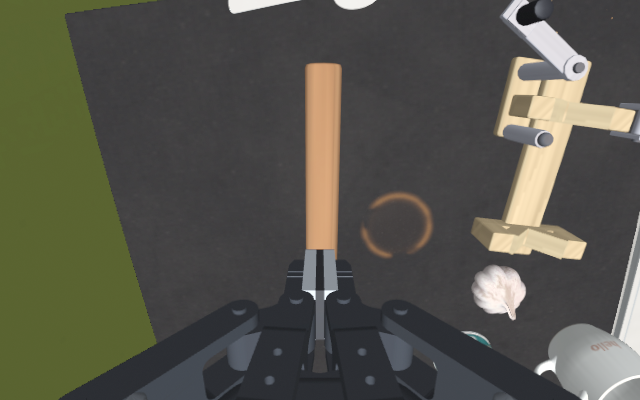

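Request:
{"op": "step_arm", "data": {
  "series": [
    [[1,0,0.3,5,0,0,0],[1,0,0.3,8,0,0,0],[1,0,0.3,8,0,0,0],[1,0,0.3,8,0,0,0],[1,0,0.3,13,0,0,0],[1,0,0.3,16,0,0,0],[1,0,0.3,16,0,0,0],[1,0,0.3,16,0,0,0]]
  ]
}}

```text
time: 8.95
tool_pos: [0.5313, -0.2361, 0.0023]
eef_rot: [[-0.996, 0.088, 0.004], [0.088, 0.996, -0.002], [-0.004, -0.002, -1.0]]
wrist_force: [0.5, 0.4, 1.2]
grip_width: 0.0852
grasp_force: 0.0
```

Request:
{"op": "step_arm", "data": {
  "series": [
    [[0.5,0,0,0,0,0,0],[0.3,0,0,0,0,0,0],[0.3,0,0,0,0,0,0],[0.3,0,0,0,0,0,0],[0.3,0,0,0,0,0,0]]
  ]
}}

```text
time: 9.57
tool_pos: [0.5293, -0.2348, -0.0001]
eef_rot: [[-0.996, 0.088, -0.0], [0.088, 0.996, 0.0], [0.0, 0.0, -1.0]]
wrist_force: [-0.6, 0.1, 0.5]
grip_width: 0.0259
grasp_force: 0.0
```

Run:
```python
from h import *
p=ctrl.read_camera('wrist');a=cv2.resize(p['image'],(480,300))
s=ctrl.read_camera('side');b=cv2.resize(s['image'][120:260,270:470],(480,336))
cv2.imwrite('pics/c5.png',np.vstack([a,b])[:600])
```

```text
(no output)
```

View pics/c5.png

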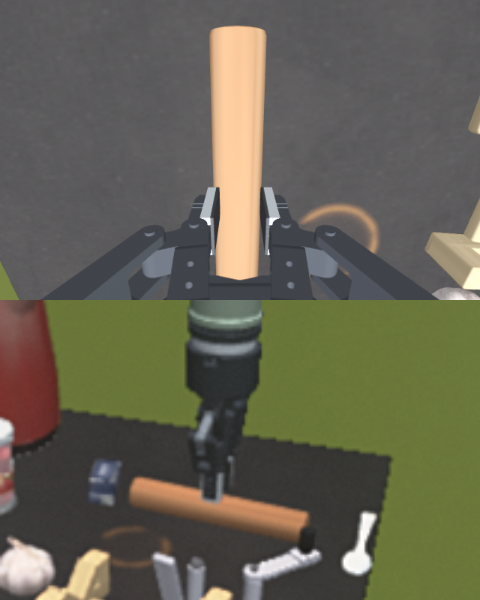

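Run:
```python
from h import *
s=ctrl.get_state();M=np.array(s['eef_rot']);P=np.array(s['tool_pos'])
p=ctrl.read_camera('wrist');c=ctrl.read_camera('side')
print(s['tool_pos'],s['grip_width'],s['grasp_force'],s['wrist_force'])
for z in [0,-.01,-.019,-.03]:
  for y in [-.013,.013]:
    X=P+M@np.array([0,y,z]);print(z,y,'wrist/0.75',(proj(p,X)[0]*.75).round(),'side crop',((proj(c,X)[0]-[270,120])*2.4).round())
a=p['image'][180:400,200:440];b=c['image'][170:230,320:400]
cv2.imwrite('pics/c6.png',np.hstack([cv2.resize(a,(480,440)),cv2.resize(b,(320,240),interpolation=2).repeat(1,0) if 0 else cv2.copyMakeBorder(cv2.resize(b,(320,240),interpolation=2),0,200,0,0,0)]))
```

```text
[ 5.29243604e-01 -2.34837260e-01 -1.31755481e-04] 0.025326369313439935 0.0 [-0.37548866  0.80037677 -0.47937214]
0 -0.013 wrist/0.75 [223. 177.] side crop [216. 218.]
0 0.013 wrist/0.75 [256. 177.] side crop [209. 229.]
-0.01 -0.013 wrist/0.75 [222. 182.] side crop [217. 210.]
-0.01 0.013 wrist/0.75 [257. 182.] side crop [209. 221.]
-0.019 -0.013 wrist/0.75 [221. 187.] side crop [217. 203.]
-0.019 0.013 wrist/0.75 [258. 187.] side crop [209. 214.]
-0.03 -0.013 wrist/0.75 [220. 195.] side crop [218. 195.]
-0.03 0.013 wrist/0.75 [259. 195.] side crop [210. 206.]
```

View pics/c6.png

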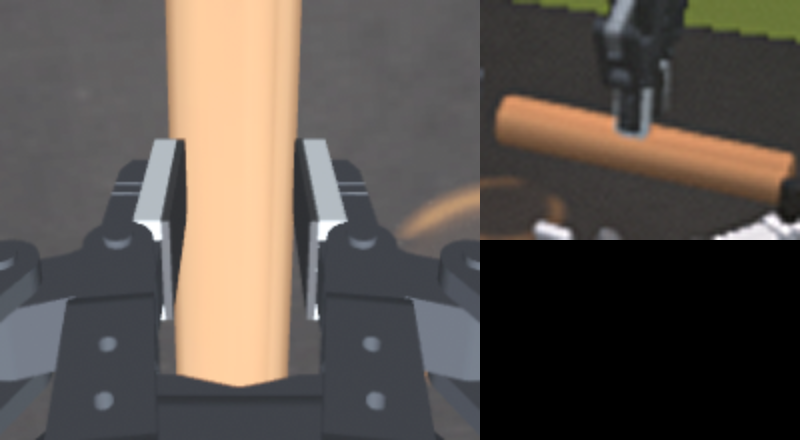

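The fingertips actually sit about 28 mm above the reported TCP (they show at the pin's top, around (635,130) in the crop). I need to go lower and watch the force as I do.

Request:
{"op": "step_arm", "data": {
  "series": [
    [[0.65,0,0,0,0,0,0],[0.65,0,0,0,0,0,0],[0.65,0,0,0,0,0,0],[0.65,0,0,0.5,0,0,0],[0.65,0,0,1,0,0,0],[0.65,0,0,1.4,0,0,0],[0.65,0,0,1.6,0,0,0],[0.65,0,0,1.6,0,0,0]]
  ]
}}

```text
time: 10.78
tool_pos: [0.5292, -0.2348, -0.0163]
eef_rot: [[-0.996, 0.088, -0.0], [0.088, 0.996, 0.0], [0.0, 0.0, -1.0]]
wrist_force: [0.7, -0.8, -0.1]
grip_width: 0.0555
grasp_force: 0.0
```

Run:
```python
from h import *
s=ctrl.get_state();print(s['tool_pos'],s['grip_width'],s['wrist_force'])
c=ctrl.read_camera('side');cv2.imwrite('pics/c7.png',cv2.resize(c['image'][165:235,315:405],(720,560),interpolation=2))
```

```text
[ 0.52915648 -0.23477782 -0.01632014] 0.05548137914233705 [ 0.72477563 -0.83646013 -0.13851624]
```

View pics/c7.png

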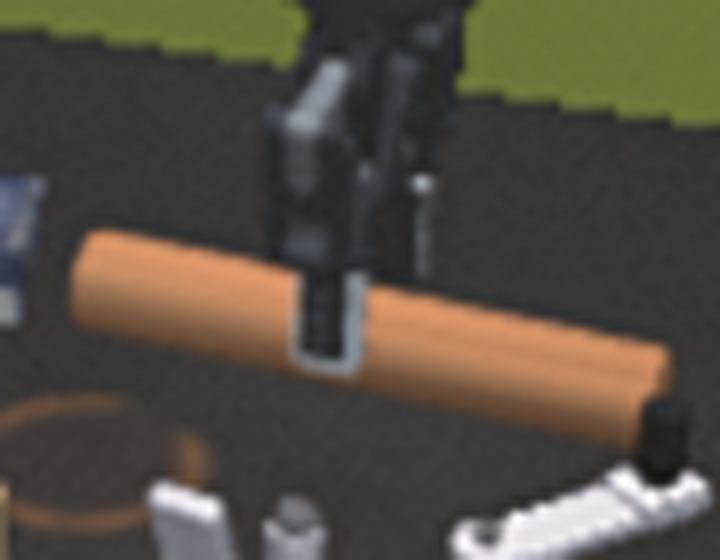

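Request:
{"op": "step_arm", "data": {
  "series": [
    [[0,0,0,0,0,0,0],[0,0,0,0,0,0,0],[0,0,0,0,0,0,0],[0,0,0,0,0,0,0],[0,0,0,0,0,0,0]]
  ]
}}

```text
time: 11.45
tool_pos: [0.5298, -0.2354, -0.0152]
eef_rot: [[-0.996, 0.088, 0.001], [0.088, 0.996, -0.001], [-0.001, -0.001, -1.0]]
wrist_force: [-2.2, 0.1, 5.7]
grip_width: 0.0287
grasp_force: 57.7
```

Run:
```python
from h import *
s=ctrl.get_state();M=np.array(s['eef_rot']);P=np.array(s['tool_pos'])
c=ctrl.read_camera('side')
for h in [0,.01,.02,.03]:
    X=P+M@np.array([0,.030,0]);X[2]=h;print(h,((proj(c,X)[0]-[315,165])*8).round())
print(s['wrist_force'],s['tau'],s['joint_positions'])
```

```text
0 [317. 427.]
0.01 [319. 401.]
0.02 [320. 375.]
0.03 [321. 348.]
[-2.17027418  0.10306917  5.68011915] [ 5.31092081e-01 -3.97298241e+01 -2.12880939e+01  2.94323377e-01
 -3.59130129e-01 -1.62304696e-03] [-3.24975233e+01  2.68611601e+01  9.62133072e+01 -2.29284040e-02
  5.68530012e+01 -1.17457343e+02]
```

Request:
{"op": "step_arm", "data": {
  "series": [
    [[0.65,0,0,0,0,0,0],[0.65,0,0,0,0,0,0],[0.65,0,0,0,0,0,0],[0.65,0,0,0.4,0,0,0],[0.65,0,0,0.8,0,0,0],[0.65,0,0,1.1,0,0,0],[0.65,0,0,1.3,0,0,0],[0.65,0,0,1.3,0,0,0]]
  ]
}}

```text
time: 12.5
tool_pos: [0.5292, -0.2348, -0.0293]
eef_rot: [[-0.996, 0.088, -0.0], [0.088, 0.996, 0.0], [0.0, 0.0, -1.0]]
wrist_force: [-0.2, -0.6, 0.2]
grip_width: 0.0558
grasp_force: 0.0
```

Request:
{"op": "step_arm", "data": {
  "series": [
    [[0,0,0,0,0,0,0],[0,0,0,0,0,0,0],[0,0,0,0,0,0,0],[0,0,0,0,0,0,0],[0,0,0,0,0,0,0]]
  ]
}}

```text
time: 13.12
tool_pos: [0.5298, -0.2352, -0.0285]
eef_rot: [[-0.996, 0.088, 0.001], [0.088, 0.996, -0.001], [-0.001, -0.0, -1.0]]
wrist_force: [-0.7, 0.1, 3.5]
grip_width: 0.0318
grasp_force: 59.9
```

Request:
{"op": "step_arm", "data": {
  "series": [
    [[0,0,0,-0.3,0,0,0],[0,0,0,-0.7,0,0,0],[0,0,0,-1.2,0,0,0],[0,0,0,-2,0,0,0],[0,0,0,-2,0,0,0]]
  ]
}}

```text
time: 13.75
tool_pos: [0.5302, -0.2355, -0.0079]
eef_rot: [[-0.996, 0.088, 0.002], [0.088, 0.996, -0.001], [-0.002, -0.001, -1.0]]
wrist_force: [0.3, 0.7, -1.9]
grip_width: 0.032
grasp_force: 59.7
```

```bash
cat > pin.py <<'E'
from h import *
s=ctrl.get_state();P=np.array(s['tool_pos']);print(s['time'],P,s['grip_width'],s['grasp_force'],s['wrist_force'])
for n in ['side','top','wrist']:
    p=ctrl.read_camera(n);r=ctrl.regions_of(p,'rolling_pin')
    if not r: print(n,'none');continue
    m=r[0]['region'].astype(np.uint8);c=cv2.minAreaRect(cv2.findNonZero(m));print(n,r[0]['confidence'],np.round(c[0],1),np.round(c[1],1),round(c[2],1))
    if n!='wrist':
        for h in [.017,.037,.057]: print(h,onz(p,[c[0]],h)[0].round(4),L(onz(p,[c[0]],h)[0]).round(1))
E
python3 pin.py
```

```text
13.75 [ 0.53022935 -0.23545642 -0.00789317] 0.03204295681871412 59.74010109901428 [ 0.32598662  0.66385414 -1.93534206]
side 0.67 [360.4 200.4] [76.7 14.9] 10.6
0.017 [ 0.5345 -0.2738  0.017 ] [  34.3 -256.6   17. ]
0.037 [ 0.527  -0.2389  0.037 ] [  20.2 -223.8   37. ]
0.057 [ 0.5195 -0.204   0.057 ] [   6.  -191.1   57. ]
top 0.54 [378.8 227.9] [17.4 11.6] 26.6
0.017 [ 0.4938 -0.234   0.017 ] [ -13.4 -225.5   17. ]
0.037 [ 0.4923 -0.2313  0.037 ] [ -15.4 -223.1   37. ]
0.057 [ 0.4908 -0.2286  0.057 ] [ -17.4 -220.8   57. ]
wrist 0.86 [320.5 195. ] [352.  93.] 90.0
```

Run:
```python
from h import *
D=down(YC);go([(W((2,0,90)),D),(W((2,0,2)),D)])
```

```text
t 14.05 local [  21.4 -219.3   -9.3] w 0.03170997189027059 [-0.3 -0.1 -1. ]
[-0.44 22.02 -9.92] [ 0.    -0.001  0.109]
[-0.45 22.01 -1.12] [ 0.    -0.001  0.109]
```

Request:
{"op": "step_arm", "data": {
  "series": [
    [[0,0,0,-3,0,0,0],[0,0,0,-6,0,0,0],[0,0,0,-9.9,0,0,0],[0,-0.1,3,-9.9,0,0,0.03],[0,-0.2,7,-9.9,0,0,0.06],[0,-0.3,11,-9.9,0,0,0.09],[0,-0.4,15,-9.9,0,0,0.109],[0,-0.4,19,-9.9,0,0,0.109],[0,-0.4,22,-9.9,0,0,0.109],[0,-0.4,22,-9.9,0,0,0.109],[0,-0.4,22,-9.9,0,0,0.109]]
  ]
}}

```text
time: 15.42
tool_pos: [0.5525, -0.0165, 0.0898]
eef_rot: [[-0.981, 0.195, -0.0], [0.195, 0.981, -0.001], [0.0, -0.001, -1.0]]
wrist_force: [-0.4, 0.4, -1.3]
grip_width: 0.0322
grasp_force: 59.9
```

```bash
python3 pin.py
python3 - <<'E'
from h import *
D=down(YC);go([(W((2,0,90)),D),(W((2,0,2)),D)])
E
```

```text
15.425 [ 0.55251384 -0.01651209  0.08984556] 0.03215673129952935 59.86493110656738 [-0.40506509  0.3648726  -1.30622216]
side 0.75 [327.6 206.7] [95.3 17.6] 17.0
0.017 [ 0.6091 -0.2131  0.017 ] [  95.6 -182.5   17. ]
0.037 [ 0.5988 -0.1805  0.037 ] [  79.2 -152.5   37. ]
0.057 [ 0.5885 -0.1478  0.057 ] [  62.7 -122.5   57. ]
top 0.91 [286.8 226.5] [14.7 35.9] 11.3
0.017 [0.5032 0.0023 0.017 ] [-50.2   8.1  17. ]
0.037 [0.5016 0.0011 0.037 ] [-51.6   6.6  37. ]
0.057 [ 4.999e-01 -2.000e-04  5.700e-02] [-53.    5.1  57. ]
wrist 0.96 [320. 196.] [352.  92.] 90.0
t 15.725 local [ 2.  -1.1 90. ] w 0.03190963658153152 [-0.1  0.5 -1.2]
[-0.    0.11 -0.  ] [-0.    -0.    -0.002]
[-0.    0.11  8.8 ] [-0.    -0.    -0.002]
```

Request:
{"op": "step_arm", "data": {
  "series": [
    [[0,0,0.1,3,0,0,0],[0,0,0.1,5.5,0,0,0],[0,0,0.1,7.2,0,0,0],[0,0,0.1,8,0,0,0],[0,0,0.1,8.4,0,0,0],[0,0,0.1,8.7,0,0,0],[0,0,0.1,8.8,0,0,0]]
  ]
}}

```text
time: 16.6
tool_pos: [0.5534, -0.0152, 0.0025]
eef_rot: [[-0.981, 0.195, 0.001], [0.195, 0.981, -0.0], [-0.001, -0.0, -1.0]]
wrist_force: [-0.1, -0.1, -1.4]
grip_width: 0.0317
grasp_force: 59.9
```

Run:
```python
from h import *
s=ctrl.get_state();print(L(s['tool_pos']),s['wrist_force'],s['ft_torque'])
```

```text
[2.37310137 0.74852199 2.46271249] [-0.12764094 -0.1008469  -1.3577013 ] [ 0.00470635  0.01206429 -0.02169336]
```

Request:
{"op": "step_arm", "data": {
  "series": [
    [[0,0,0,0.1,0,0,0],[0,0,0,0.2,0,0,0],[0,0,0,0.3,0,0,0],[0,0,0,0.3,0,0,0]]
  ]
}}

```text
time: 17.1
tool_pos: [0.5533, -0.0147, -0.0004]
eef_rot: [[-0.981, 0.196, 0.001], [0.196, 0.981, 0.001], [-0.001, 0.001, -1.0]]
wrist_force: [-0.7, 2.0, 3.2]
grip_width: 0.0317
grasp_force: 60.4
```

Request:
{"op": "step_arm", "data": {
  "series": [
    [[0.45,0,0,0,0,0,0],[0.7,0,0,0,0,0,0],[0.7,0,0,0,0,0,0],[0.7,0,0,0,0,0,0],[0.7,0,0,0,0,0,0],[0.7,0,0,-3,0,0,0],[0.7,0,0,-8,0,0,0],[0.7,0,0,-14,0,0,0],[0.7,0,0,-18,0,0,0],[0.7,0,0,-18,0,0,0]]
  ]
}}

```text
time: 18.35
tool_pos: [0.5562, -0.0157, 0.184]
eef_rot: [[-0.981, 0.195, 0.01], [0.195, 0.981, -0.002], [-0.01, 0.0, -1.0]]
wrist_force: [0.2, -0.1, -0.0]
grip_width: 0.0598
grasp_force: 0.0
```

Run:
```python
from h import *
s=ctrl.get_state();print(s['tool_pos'],s['grip_width'],s['wrist_force'])
p=ctrl.read_camera('side');im=p['image'].copy()
def dot(X,col):
    u=proj(p,X)[0];return tuple(int(v) for v in ((u-[250,140]+.5)*4-.5).round())
big=cv2.resize(im[140:290,250:450],None,fx=4,fy=4,interpolation=2)
for m in [(-100,0,45),(100,0,45),(0,0,62)]: cv2.drawMarker(big,dot(W(m),0),(255,255,0),0,14,1)
# strap angle candidates
for A in (1.9,2.05,2.2,2.35): cv2.drawMarker(big,dot(W((-65,40-88*np.cos(A),65.6+88*np.sin(A))),0),(0,0,255),0,10,1)
cv2.imwrite('pics/s8.png',big)
r=ctrl.regions_of(p,'rolling_pin')[0];m=r['region'].astype(np.uint8);c=cv2.minAreaRect(cv2.findNonZero(m));print(r['confidence'],c,L(onz(p,[c[0]],.045)[0]))
for l in ['strap_tip','keeper_knob']:
    for e in ctrl.regions_of(p,l)[:2]: print(l,e['confidence'],e['point'])
```

```text
[ 0.55621533 -0.0157246   0.18399771] 0.05978638637324528 [ 0.21910102 -0.07990183 -0.01322993]
0.8 ((326.5000305175781, 243.50003051757812), (89.17622375488281, 15.811387062072754), 18.434947967529297) [-2.16463104 -0.93363886 45.        ]
strap_tip 0.49 [339.5, 239.4]
keeper_knob 0.67 [391.4, 227.4]
```

View pics/s8.png

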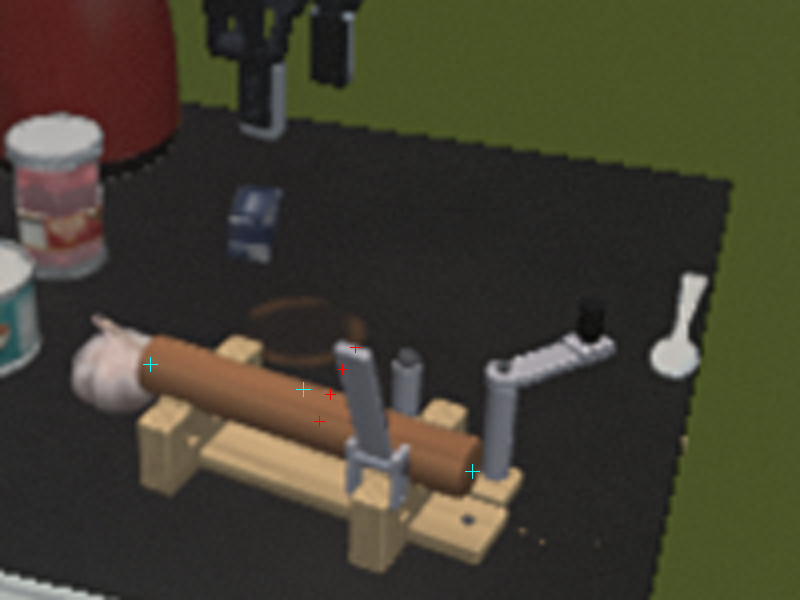

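Run:
```python
from h import *
p=ctrl.read_camera('side');s=ctrl.get_state();M=np.array(s['eef_rot']);P=np.array(s['tool_pos'])
for dz in [.01,.02,.03,.04,.05]:
    print(dz,[(((proj(p,P+M@np.array([0,y,-dz]))[0]-[250,140]+.5)*4-.5).round()).tolist() for y in (.03,-.03,.037)])
D=down(YC);go([(W(v),D) for v in [(-65,110,190),(-65,110,88)]])
```

```text
0.01 [[273.0, 208.0], [332.0, 160.0], [266.0, 214.0]]
0.02 [[273.0, 190.0], [332.0, 142.0], [265.0, 196.0]]
0.03 [[273.0, 171.0], [332.0, 124.0], [265.0, 177.0]]
0.04 [[273.0, 152.0], [333.0, 106.0], [265.0, 158.0]]
0.05 [[272.0, 133.0], [333.0, 88.0], [265.0, 139.0]]
t 18.6 local [  0.2   0.7 176.7] w 0.05955441340358588 [-0.5  0.6 -1.4]
[ 6.53 10.93 -1.31] [-0.    -0.004 -0.   ]
[ 6.49 10.93  8.89] [-0.    -0.004 -0.   ]
```

Request:
{"op": "step_arm", "data": {
  "series": [
    [[0,6.5,6,-1.3,0,0,0],[0,6.5,10.9,-1.3,0,0,0],[0,6.5,10.9,-1.3,0,0,0],[0,6.5,10.9,-1.3,0,0,0],[0,6.5,10.9,4,0,0,0],[0,6.5,10.9,8.8,0,0,0],[0,6.5,10.9,8.8,0,0,0],[0,6.5,9.2,8.9,0,0,0],[0,6.5,7.4,8.9,0,0,0],[0,6.5,6.5,8.8,0,0,0],[0,6.5,5.6,8.7,0,0,0],[0,6.5,4.6,8.7,0,0,0],[0,6.5,3.6,8.9,0,0,0],[0,6.5,2.7,9.3,0,0,0],[0,6.5,1.8,10,0,0,0],[0,6.5,1.2,10.6,0,0,0],[0,6.5,0.7,11.2,0,0,0],[0,6.5,0.7,11.2,0,0,0]]
  ]
}}

```text
time: 20.85
tool_pos: [0.4896, 0.0043, 0.0661]
eef_rot: [[-0.981, 0.196, -0.002], [0.196, 0.981, 0.0], [0.002, -0.0, -1.0]]
wrist_force: [0.4, -0.3, 0.2]
grip_width: 0.0
grasp_force: 0.0
```

```bash
cat > strap.py <<'E'
from h import *
s=ctrl.get_state();print(s['time'],L(s['tool_pos']).round(1),s['wrist_force'])
p=ctrl.read_camera('side')
for l in ['strap']:
    for e in ctrl.regions_of(p,l)[:2]:
        m=e['region'].astype(np.uint8);print(l,e['confidence'],e['point'],m.sum(),cv2.boundingRect(m))
for A in (0,.3,.6,.9,1.2,1.6): print(A,proj(p,[W((-65,40-88*np.cos(A),65.6+88*np.sin(A))),W((-65,40-44*np.cos(A),65.6+44*np.sin(A)))]).round(1).tolist())
E
python3 strap.py
```

```text
20.85 [-64.    7.4  66.1] [ 0.40351656 -0.29104463  0.1974434 ]
strap 0.77 [346.6, 241.4] 313 (338, 214, 27, 44)
0 [[362.5, 233.1], [353.6, 243.4]]
0.3 [[362.3, 223.8], [353.4, 238.7]]
0.6 [[360.6, 216.8], [352.5, 235.3]]
0.9 [[357.3, 212.8], [350.7, 233.6]]
1.2 [[352.6, 212.3], [348.3, 233.7]]
1.6 [[344.7, 217.8], [344.4, 236.7]]
```

Request:
{"op": "step_arm", "data": {
  "series": [
    [[0,0,-0.2,0.5,0,0,0],[0,0,-0.4,1,0,0,0],[0,0,-0.6,1.5,0,0,0],[0,0,-0.7,1.9,0,0,0],[0,0,-0.7,2.2,0,0,0],[0,0,-0.7,2.4,0,0,0]]
  ]
}}

```text
time: 21.7
tool_pos: [0.4889, -0.0024, 0.0427]
eef_rot: [[-0.981, 0.196, -0.0], [0.196, 0.981, 0.0], [0.0, -0.0, -1.0]]
wrist_force: [-1.3, -0.1, 0.5]
grip_width: 0.0002
grasp_force: 0.4
```

```bash
python3 strap.py
```

```text
21.7 [-63.3   0.7  42.7] [-1.29321781 -0.13645831  0.54087857]
strap 0.81 [349.1, 251.6] 180 (338, 227, 27, 31)
strap 0.2 [344.5, 253.6] 2337 (284, 214, 119, 68)
0 [[362.5, 233.1], [353.6, 243.4]]
0.3 [[362.3, 223.8], [353.4, 238.7]]
0.6 [[360.6, 216.8], [352.5, 235.3]]
0.9 [[357.3, 212.8], [350.7, 233.6]]
1.2 [[352.6, 212.3], [348.3, 233.7]]
1.6 [[344.7, 217.8], [344.4, 236.7]]
```

Nearly closed (about 0.1). Pressing down gently until it makes contact.

Request:
{"op": "step_arm", "data": {
  "series": [
    [[0,0,0,0.2,0,0,0],[0,0,0,0.4,0,0,0],[0,0,0,0.6,0,0,0],[0,0,0,0.6,0,0,0]]
  ]
}}

```text
time: 22.3
tool_pos: [0.4889, -0.0023, 0.0368]
eef_rot: [[-0.981, 0.196, -0.0], [0.196, 0.981, 0.0], [0.0, 0.0, -1.0]]
wrist_force: [-0.3, -0.2, -0.4]
grip_width: 0.0001
grasp_force: 0.0
```

Request:
{"op": "step_arm", "data": {
  "series": [
    [[0,0,0,0.15,0,0,0],[0,0,0,0.3,0,0,0],[0,0,0,0.4,0,0,0],[0,0,0,0.4,0,0,0]]
  ]
}}

```text
time: 22.8
tool_pos: [0.489, -0.0023, 0.0328]
eef_rot: [[-0.981, 0.196, -0.0], [0.196, 0.981, 0.0], [0.0, 0.0, -1.0]]
wrist_force: [-0.3, -0.1, -0.4]
grip_width: -0.0002
grasp_force: 0.0
```

```bash
python3 strap.py|head -3
```

```text
22.8 [-63.3   0.8  32.8] [-0.33052874 -0.1181572  -0.43193888]
strap 0.67 [420.0, 225.8] 106 (414, 209, 12, 25)
0 [[362.5, 233.1], [353.6, 243.4]]
```

Request:
{"op": "step_arm", "data": {
  "series": [
    [[0,0,0,0.15,0,0,0],[0,0,0,0.3,0,0,0],[0,0,0,0.3,0,0,0]]
  ]
}}

```text
time: 23.28
tool_pos: [0.4893, -0.0024, 0.0319]
eef_rot: [[-0.981, 0.195, -0.0], [0.195, 0.981, -0.0], [0.0, -0.0, -1.0]]
wrist_force: [-5.5, 0.8, 13.0]
grip_width: -0.0001
grasp_force: 7.0
```

```bash
python3 strap.py|head -3
```

```text
23.275 [-63.    0.8  31.9] [-5.50238942  0.82113108 13.00009706]
strap 0.48 [348.6, 250.7] 116 (339, 233, 26, 23)
0 [[362.5, 233.1], [353.6, 243.4]]
```

```bash
cat > kn.py <<'E'
from h import *
def kt(A,z,dr=0): return W((-96+(58+dr)*np.cos(A),-44-(58+dr)*np.sin(A),z)),down(YC-np.degrees(A))
if __name__=='__main__':
    go([(W((-63,0,90)),down(YC)),kt(2.065,100),kt(2.065,46)]);print(ctrl.get_state()['joint_positions'])
E
python3 kn.py
```

```text
t 23.375 local [-62.9   0.8  31.9] w 2.149069571374549e-05 [-4.7  0.7 14.5]
[ 0.01 -0.08 -5.81] [-0. -0. -0.]
[ 6.06 -9.59 -6.81] [-0.     0.     2.065]
[ 6.06 -9.59 -1.41] [-0.     0.     2.065]
[-1.04218111e+01  1.33265069e+01  1.08169521e+02 -5.79793629e-03
  5.85107083e+01 -8.91578968e+01]
```

Request:
{"op": "step_arm", "data": {
  "series": [
    [[0,0,0,-2,0,0,0],[0,0,0,-5.8,0,0,0],[0,0,0,-6.8,0,0,0],[0.7,6.1,-9.6,-6.8,0,0,2.065],[0.7,6.1,-9.6,-6.8,0,0,2.065],[0.7,6.1,-9.6,-6.8,0,0,2.065],[0.7,6.1,-9.6,-6.8,0,0,2.065],[0.7,6.1,-9.6,-6.8,0,0,2.065],[0.7,6.1,-9.6,-6.8,0,0,2.065],[0.7,6.1,-9.6,-6.8,0,0,2.065],[0.7,6.1,-9.6,-6.8,0,0,2.065],[0.7,6.1,-9.6,-6.8,0,0,2.065],[0.7,6.1,-9.6,-6.8,0,0,2.065],[0.7,6.1,-9.6,-6.8,0,0,2.065],[0.7,6.1,-9.6,-6.8,0,0,2.065],[0.7,6.1,-9.6,-6.8,0,0,2.065],[0.7,6.1,-9.6,-6.8,0,0,2.065]]
  ]
}}

```text
time: 25.5
tool_pos: [0.4103, -0.0846, 0.0978]
eef_rot: [[0.636, 0.771, -0.0], [0.771, -0.636, 0.0], [-0.0, -0.0, -1.0]]
wrist_force: [0.0, 0.1, -0.8]
grip_width: 0.0597
grasp_force: 0.0
```

Run:
```python
from kn import *
go([kt(2.065,100),kt(2.065,46)])
s=ctrl.get_state();M=np.array(s['eef_rot']);P=np.array(s['tool_pos'])
for n in ['wrist','side']:
    p=ctrl.read_camera(n)
    for l in ['keeper','keeper_knob','strap']:
        for e in ctrl.regions_of(p,l)[:1]:
            m=e['region'].astype(np.uint8);g=p['image'].max(2);k=(m>0)&(g<60)
            ys,xs=np.nonzero(k);print(n,l,round(e['confidence'],2),e['point'],m.sum(),cv2.boundingRect(m),'dark',k.sum(),(np.median(xs),np.median(ys)) if k.sum() else None)
    for A in (1.9,2.065,2.2): print(A,proj(p,[W((-96+58*np.cos(A),-44-58*np.sin(A),z)) for z in (80,92,104)]).round(1).tolist())
    print(proj(p,W((-96,-44,80))),proj(p,W((-65,-48,69))))
```

```text
t 25.5 local [-124.4  -95.2   97.8] w 0.0597144854169013 [ 0.   0.1 -0.8]
[ 0.05  0.07 -0.22] [-0.     0.     0.001]
[0.05 0.07 5.18] [-0.     0.     0.001]
wrist keeper 0.78 [317.8, 173.7] 3639 (303, 110, 33, 136) dark 311 (np.float64(318.0), np.float64(222.0))
wrist keeper_knob 0.74 [320.5, 176.2] 3645 (304, 110, 32, 136) dark 322 (np.float64(318.0), np.float64(222.0))
wrist strap 0.74 [342.6, 52.5] 3925 (298, 0, 84, 113) dark 0 None
1.9 [[336.0, 221.8], [336.9, 229.2], [338.0, 237.5]]
2.065 [[320.9, 223.0], [321.0, 230.4], [321.0, 238.8]]
2.2 [[308.5, 222.2], [307.9, 229.6], [307.2, 237.9]]
[[321.11570307 129.79904708]] [[369.56267395 109.17620488]]
side keeper 0.72 [388.0, 226.8] 324 (371, 214, 32, 25) dark 84 (np.float64(397.0), np.float64(220.5))
side keeper_knob 0.58 [389.3, 227.0] 322 (371, 214, 33, 24) dark 83 (np.float64(397.0), np.float64(220.0))
side strap 0.75 [352.6, 245.3] 279 (338, 232, 27, 26) dark 0 None
1.9 [[393.1, 222.6], [393.6, 217.9], [394.1, 213.2]]
2.065 [[396.2, 224.5], [396.8, 219.8], [397.3, 215.1]]
2.2 [[398.4, 226.2], [399.0, 221.5], [399.5, 216.8]]
[[375.37748093 232.41441678]] [[362.53785537 231.77965594]]
```

Request:
{"op": "step_arm", "data": {
  "series": [
    [[0.7,0,0,2.5,0,0,0],[0.7,0,0,4.5,0,0,0],[0.7,0,0,5.1,0,0,0],[0.7,0,0,5.1,0,0,0],[0,0,0,5.1,0,0,0],[0,0,0,5.1,0,0,0],[0,0,0,5.1,0,0,0],[0,0,0,5.1,0,0,0],[0,0,0,5.1,0,0,0],[0,0,0,5.1,0,0,0]]
  ]
}}

```text
time: 27.15
tool_pos: [0.411, -0.0849, 0.0476]
eef_rot: [[0.637, 0.771, 0.001], [0.771, -0.637, -0.001], [0.0, 0.001, -1.0]]
wrist_force: [-1.4, 0.3, 5.0]
grip_width: 0.0119
grasp_force: 58.7
```

Run:
```python
from kn import *
A0=2.07
go([kt(A,47) for A in np.arange(2.0,-.06,-.1)])
```

```text
t 27.15 local [-123.7  -95.4   47.6] w 0.011905485772310525 [-1.4  0.3  5. ]
[0.05 0.37 0.06] [ 0.001 -0.    -0.065]
[0.12 0.95 0.06] [ 0.001 -0.    -0.165]
[0.24 1.51 0.06] [ 0.001 -0.    -0.265]
[0.42 2.07 0.06] [ 0.001  0.    -0.365]
[0.66 2.6  0.06] [ 0.001  0.    -0.465]
[0.94 3.1  0.06] [ 0.001  0.    -0.565]
[1.28 3.57 0.06] [ 0.001  0.    -0.665]
[1.66 4.01 0.06] [ 0.001  0.    -0.765]
[2.08 4.41 0.06] [ 0.001  0.    -0.865]
[2.54 4.76 0.06] [ 0.001  0.    -0.965]
[3.03 5.07 0.06] [ 1.000e-03  0.000e+00 -1.065e+00]
[3.55 5.32 0.06] [ 1.000e-03  0.000e+00 -1.165e+00]
[4.1  5.52 0.06] [ 1.000e-03  1.000e-03 -1.265e+00]
[4.66 5.67 0.06] [ 1.000e-03  1.000e-03 -1.365e+00]
[5.23 5.76 0.06] [ 1.000e-03  1.000e-03 -1.465e+00]
[5.81 5.79 0.06] [ 1.000e-03  1.000e-03 -1.565e+00]
[6.39 5.77 0.06] [ 1.000e-03  1.000e-03 -1.665e+00]
[6.96 5.68 0.06] [ 1.000e-03  1.000e-03 -1.765e+00]
[7.52 5.54 0.06] [ 1.000e-03  1.000e-03 -1.865e+00]
[8.07 5.35 0.06] [ 1.000e-03  1.000e-03 -1.965e+00]
[8.59 5.1  0.06] [ 1.000e-03  1.000e-03 -2.065e+00]
```

Request:
{"op": "step_arm", "data": {
  "series": [
    [[0,0.05,0.37,-0.05,0,0,-0.065],[0,0.12,0.95,-0.05,0,0,-0.165],[0,0.24,1.51,-0.05,0,0,-0.265],[0,0.42,2.07,-0.05,0,0,-0.365],[0,0.66,2.6,-0.05,0,0,-0.465],[0,0.94,3.1,-0.05,0,0,-0.565],[0,1.28,3.57,-0.05,0,0,-0.665],[0,1.66,4.01,-0.05,0,0,-0.765],[0,2.08,4.41,-0.05,0,0,-0.865],[0,2.54,4.76,-0.05,0,0,-0.965],[0,3.03,5.07,-0.05,0,0,-1.065],[0,3.03,5.07,-0.05,0,0,-1.065]]
  ]
}}

```text
time: 28.65
tool_pos: [0.4705, -0.0942, 0.0478]
eef_rot: [[-0.364, 0.931, 0.003], [0.931, 0.364, -0.001], [-0.002, 0.002, -1.0]]
wrist_force: [2.8, -1.8, 1.2]
grip_width: 0.0111
grasp_force: 58.6
```

```bash
cat > chk.py <<'E'
from kn import *
p=ctrl.read_camera('side')
for l in ['keeper','strap']:
    for e in ctrl.regions_of(p,l)[:1]:
        m=e['region'].astype(np.uint8);print(l,round(e['confidence'],2),e['point'],m.sum(),cv2.boundingRect(m))
s=ctrl.get_state();print(s['wrist_force'],s['grip_width'],s['grasp_force'])
E
python3 chk.py
python3 - <<'E'
from kn import *
go([kt(A,47) for A in [1,.9,.8,.7,.6,.5,.4,.3,.2,.1,0,-.03]])
E
```

```text
keeper 0.76 [370.1, 226.7] 203 (368, 208, 13, 30)
strap 0.62 [352.9, 245.6] 252 (339, 232, 26, 25)
[ 3.96501776 -1.86705461  0.39547051] 0.011202407090404688 58.539572954177856
t 28.8 local [-63.8 -93.1  47.9] w 0.011202407090404688 [ 4.  -1.9  0.4]
[ 0.07 -0.05  0.09] [ 0.002  0.002 -0.002]
[0.1  0.52 0.09] [ 0.002  0.002 -0.102]
[0.19 1.1  0.09] [ 0.002  0.002 -0.202]
[0.33 1.66 0.09] [ 0.002  0.003 -0.302]
[0.53 2.2  0.1 ] [ 0.002  0.003 -0.402]
[0.78 2.72 0.1 ] [ 0.002  0.003 -0.502]
[1.09 3.22 0.1 ] [ 0.002  0.003 -0.602]
[1.44 3.68 0.1 ] [ 0.001  0.003 -0.702]
[1.84 4.1  0.1 ] [ 0.001  0.003 -0.802]
[2.27 4.48 0.1 ] [ 0.001  0.003 -0.902]
[2.75 4.82 0.1 ] [ 1.000e-03  3.000e-03 -1.002e+00]
[2.89 4.91 0.1 ] [ 1.000e-03  3.000e-03 -1.032e+00]
```

Request:
{"op": "step_arm", "data": {
  "series": [
    [[0,0.07,0.5,0,0,0,-0.1],[0,0.16,1.1,0,0,0,-0.2],[0,0.3,1.66,0,0,0,-0.3],[0,0.5,2.2,0,0,0,-0.4],[0,0.75,2.72,0,0,0,-0.5],[0,1.06,3.22,0,0,0,-0.6],[0,1.06,3.22,0,0,0,-0.6]]
  ]
}}

```text
time: 29.68
tool_pos: [0.498, -0.0727, 0.0482]
eef_rot: [[-0.827, 0.563, 0.007], [0.563, 0.827, -0.002], [-0.006, 0.002, -1.0]]
wrist_force: [8.3, -2.2, -2.8]
grip_width: 0.0115
grasp_force: 58.6
```

```bash
python3 chk.py
python3 - <<'E'
from kn import *
go([kt(A,47) for A in [.4,.3,.2,.1,0,-.03]])
E
```

```text
keeper 0.61 [352.9, 246.7] 234 (339, 232, 26, 25)
strap 0.83 [352.2, 245.2] 250 (338, 232, 28, 25)
[ 8.36403876 -1.03622596 -3.66283479] 0.011392277448611423 58.516606092453
t 29.825 local [-40.8 -66.5  48.2] w 0.011392277448611423 [ 8.4 -1.  -3.7]
[ 0.16 -0.08  0.12] [ 0.003  0.006 -0.002]
[0.19 0.5  0.12] [ 0.002  0.006 -0.102]
[0.28 1.08 0.12] [ 0.002  0.007 -0.202]
[0.43 1.64 0.12] [ 0.002  0.007 -0.302]
[0.63 2.18 0.12] [ 0.001  0.007 -0.402]
[0.7  2.34 0.12] [ 0.001  0.007 -0.432]
```

Request:
{"op": "step_arm", "data": {
  "series": [
    [[0,-0.05,0.3,0,0,0,-0.05],[0,-0.08,0.58,0,0,0,-0.1],[0,-0.05,0.87,0,0,0,-0.15],[0,0,1.16,0,0,0,-0.2],[0,0.07,1.44,0,0,0,-0.25],[0,0.15,1.72,0,0,0,-0.3],[0,0.25,2,0,0,0,-0.35],[0,0.35,2.26,0,0,0,-0.4],[0,0.35,2.26,0,0,0,-0.4]]
  ]
}}

```text
time: 30.95
tool_pos: [0.5074, -0.0509, 0.0481]
eef_rot: [[-0.98, 0.197, 0.006], [0.197, 0.98, 0.001], [-0.006, 0.002, -1.0]]
wrist_force: [8.1, 1.5, -2.0]
grip_width: 0.0112
grasp_force: 58.7
```

```bash
python3 chk.py
python3 - <<'E'
from kn import *
go([kt(A,47) for A in [0,-.03]])
E
```

```text
keeper 0.69 [346.3, 254.9] 2539 (284, 223, 96, 61)
strap 0.81 [352.3, 246.3] 267 (339, 233, 25, 25)
[ 9.07622012  0.94784645 -1.26221908] 0.011494212657555515 58.64998519420624
t 31.1 local [-35.7 -43.3  48.1] w 0.011494212657555515 [ 9.1  0.9 -1.3]
[ 0.23 -0.07  0.11] [ 0.002  0.006 -0.002]
[0.23 0.1  0.11] [ 0.002  0.006 -0.032]
```

Request:
{"op": "step_arm", "data": {
  "series": [
    [[0,-0.1,0.15,0,0,0,0],[0,-0.1,0.3,0,0,0,0],[0,-0.1,0.3,0,0,0,0]]
  ]
}}

```text
time: 31.48
tool_pos: [0.5076, -0.05, 0.048]
eef_rot: [[-0.981, 0.196, 0.003], [0.196, 0.981, -0.003], [-0.003, -0.002, -1.0]]
wrist_force: [4.2, -3.7, 0.4]
grip_width: 0.0115
grasp_force: 58.9
```

```bash
python3 chk.py
python3 - <<'E'
from kn import *
go([kt(0,47)])
E
```

```text
keeper 0.56 [360.5, 227.2] 230 (345, 224, 35, 14)
strap 0.48 [350.2, 246.9] 254 (339, 233, 26, 25)
[ 4.42924557 -3.95637595 -0.73043898] 0.011553732049453097 58.86179566383362
t 31.625 local [-35.7 -42.3  48. ] w 0.011553732049453097 [ 4.4 -4.  -0.7]
[ 0.23 -0.17  0.1 ] [-0.002  0.003 -0.001]
```

Request:
{"op": "step_arm", "data": {
  "series": [
    [[0,0,0.2,0,0,0,0],[0,0,0.4,0,0,0,0],[0,0,0.4,0,0,0,0]]
  ]
}}

```text
time: 32.0
tool_pos: [0.5077, -0.0497, 0.048]
eef_rot: [[-0.981, 0.195, 0.001], [0.195, 0.981, -0.009], [-0.003, -0.009, -1.0]]
wrist_force: [1.3, -14.0, 0.0]
grip_width: 0.0117
grasp_force: 59.0
```

Run:
```python
from kn import *
go([kt(0,47)])
```

```text
t 32.0 local [-35.7 -42.   48. ] w 0.011661228872801169 [  1.3 -14.    0. ]
[ 0.23 -0.2   0.1 ] [-0.009  0.003 -0.   ]
```

Request:
{"op": "step_arm", "data": {
  "series": [
    [[0,0,-0.5,0,0,0,0],[0,0,-0.5,0,0,0,0],[0.5,0,-0.5,0,0,0,0],[0.5,0,-0.5,0,0,0,0],[0.5,0,-0.5,0,0,0,0],[0.5,0,-0.5,0,0,0,0],[0.5,0,-0.5,-3,0,0,0],[0.5,0,-0.5,-8,0,0,0],[0.5,0,-0.5,-14,0,0,0],[0.5,0,-0.5,-20,0,0,0],[0.5,0,-0.5,-20,0,0,0]]
  ]
}}

```text
time: 33.38
tool_pos: [0.5101, -0.0505, 0.2543]
eef_rot: [[-0.981, 0.195, 0.013], [0.195, 0.981, -0.004], [-0.013, -0.001, -1.0]]
wrist_force: [0.1, 0.3, -0.5]
grip_width: 0.0427
grasp_force: 0.0
```

Run:
```python
from kn import *
s=ctrl.get_state();print(s['time'],s['tool_pos'],s['wrist_force'],s['grip_width'])
for n in ['side','wrist','top']:
    p=ctrl.read_camera(n);g=p['image'].max(2)
    for l in ['keeper','strap','rolling_pin']:
        for e in ctrl.regions_of(p,l)[:1]:
            m=e['region'].astype(np.uint8);print(n,l,round(e['confidence'],2),np.round(e['point']),m.sum(),cv2.boundingRect(m))
            if l=='rolling_pin' and n=='side': c=cv2.minAreaRect(cv2.findNonZero(m));print(L(onz(p,[c[0]],.045)[0]))
    for A in (-.1,0,.1,.2):
        X=[W((-96+58*np.cos(A),-44-58*np.sin(A),z)) for z in (86,92,98)];u=proj(p,X);
        # brightness at the knob
        print(n,A,u[1].round(1),[int(g[int(round(v)),int(round(c))]) if 0<=v<400 and 0<=c<640 else None for c,v in u])
    u=proj(p,W((-38,-44,92)))[0];x,y=int(u[0]),int(u[1]);h=20
    if n!='top' and 20<y<380:
        sub=g[y-h:y+h,x-h:x+h]<45;ys,xs=np.nonzero(sub);print('dark',sub.sum(),xs.mean()+x-h if sub.sum() else 0,ys.mean()+y-h if sub.sum() else 0)
```

```text
33.375 [ 0.51009353 -0.05048571  0.25434744] [ 0.05383546  0.30421533 -0.51086839] 0.04270622373267603
side keeper 0.56 [358. 228.] 292 (345, 214, 35, 24)
side strap 0.7 [349. 245.] 219 (339, 234, 25, 23)
side rolling_pin 0.69 [319. 245.] 1128 (284, 224, 87, 41)
[-1.75319237 -1.14401465 45.        ]
side -0.1 [349.8 221.6] [12, 23, 22]
side 0 [350.9 220.3] [24, 23, 24]
side 0.1 [352.2 219.1] [25, 22, 32]
side 0.2 [353.7 218. ] [29, 29, 29]
dark 1151 348.9600347523892 215.251954821894
wrist keeper 0.84 [322. 146.] 1240 (311, 107, 18, 77)
wrist strap 0.77 [363. 144.] 1342 (328, 135, 76, 21)
wrist rolling_pin 0.69 [356. 201.] 3994 (341, 110, 34, 167)
wrist -0.1 [323.1 175. ] [82, 91, 88]
wrist 0 [317.5 175.3] [106, 100, 85]
wrist 0.1 [311.8 175. ] [172, 172, 145]
wrist 0.2 [306.1 174.2] [56, 58, 58]
dark 38 318.5263157894737 170.60526315789474
top keeper 0.53 [305. 239.] 172 (298, 227, 12, 24)
top strap 0.64 [284. 229.] 222 (269, 224, 32, 12)
top rolling_pin 0.46 [288. 236.] 214 (280, 220, 16, 27)
top -0.1 [304.7 222.4] [105, 202, 202]
top 0 [307.  222.7] [82, 82, 147]
top 0.1 [309.4 223.2] [86, 86, 86]
top 0.2 [311.7 224. ] [51, 51, 51]
```

```bash
python3 -c "
from bench import ctrl
print(ctrl.sign_off())"
```

```text
the job is handed in; nothing more can be done
None
```

The job is handed in, but the hand-in call gave no verdict: by my camera and force readings, the rolling pin lies centred in both Vs within about 2 mm, the strap is closed on it and the keeper is pushed home to its stop.

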